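Lock the graver tray into its bench bay

TASK

Put the loose tray of gravers away in the empty bay: slide it in from the open mouth so that the tray's own leading edge lifts the red drop catch, then press it gently against the sprung buffer until the catch falls behind it, and let go so that the tray is locked in. Do not force it, do not touch the bay or the catch with the gripper, and leave the other tray and the tools lying on the bench where they are.

Things in the scene. Friction and masses are not known exactly. Their poses are not given: they have to be found in the camera images.
- tray: The loose graver tray: light beech board 120 (x) x 112 (y) x 14 mm, four short gravers fixed in grooves on top (20 mm above the underside) and in the middle an upright dark wooden grip fin 70 long (along x), 14 thick (y), top 59 mm above the underside. Origin: centre of the underside, z up. 0.3 to 0.6 kg. Both ends are alike, either may go in first. Lies flat on the bench at the start.
- bay: The empty tray bay, fixed: steel floor plate 6 mm thick, x = -122 to +89 mm, with two blue side guides, red catch and no tray. Origin: on the bench top, mid-bay; x points into the bay, away from its open mouth, y to its left. More than 30 N between tray and any part of the bay is forcing it. In these texts bay coordinates are in this frame, in mm.
- bay_mouth (a point): Middle of the flared mouth, at bay x -46, y 0, on the floor plate (z 6). Blue guides run from here to x +50, 115.5 apart (1.75 play each side of the tray); lips over the tray's edges, undersides 17 above the floor (3 play over the board), stop it entering from above. Outside, x -46 to -70, the sides flare to 125 apart and the lips turn up 8. Axes as the bay's.
- bay_home (a point): Drawn place of the locked tray's origin: bay x 0, y 0, z 6. The aluminium latch bar on the bay's left (y 72 to 78, 42 high) carries the catch in front and the buffer and cross bar behind. It is bolted through slots and all three together sit up to 8 nearer or farther in x than drawn: not measured, to be felt. On release the buffer pushes the tray back against the catch.
- bay_buffer (a point): Drawn place of the round sprung buffer's rubber face: bay x 55, y 0, z 15.5. As drawn the tray meets it with its origin at x -5 (3 N at once, then 0.7 N per mm); the catch falls behind the tray at about x +3 (about 9 N); the solid cross bar is met at x +5.5, where force rises steeply.
- catch (a joint): Red drop catch with brass weight, left of the empty bay's mouth (bay y 36 to 47): an arm hinged at x -103 (as drawn), its underside 24 above the bench, with a ramped tooth at its end: ramp starts at x -88, tooth back x -60, tip 8 above the bench. Angle in rad: 0 = down, blocking; rides at 0.2 to 0.35 on a passing tray, then falls by its weight. 1 to 5 N of push lifts it; top then 65 mm high.
- full_bay: The second bay, same size and frame as the empty one, fixed, with its own darker tray already locked in. Beside the empty bay, on either side. Leave alone.
- file_flat: Flat file, 250 mm, with wooden handle, lying on the bench. Leave alone.
- file_narrow: Narrow file, 240 mm, with wooden handle, lying on the bench. Leave alone.
- hammer: Hammer, 240 mm, wooden handle, lying on the bench. Leave alone.
- mandrel: Tapered steel ring mandrel with dark wooden handle, 265 mm, 29 mm high, lying on the bench. Leave alone.
- bench_block: Square steel bench block, 64 x 64 x 19 mm. Leave alone.
- ring_clamp: Wooden ring clamp, about 130 mm long, 31 mm high. Leave alone.
- shot_jar: Amber jar with steel cap, 60 mm across, 70 mm high. Leave alone.
Not all that is in view belongs to the job. What is shaped like the tray but green or pink is not meant.

How it is judged:
By the outcome, as a careful person would: the job done as asked, in the order asked, and still so for the second after the job is handed in, with the robot touching nothing.
It also fails if it takes over 69 s, if anything falls off the work surface, if the arm or the gripper's body presses on something with over 40 N, if the wrist force passes 120 N, or if a joint passes its speed limit or range.

ROBOT

A 6-joint arm with a two-finger parallel gripper is mounted at the origin on the work surface. World frame = base frame: x ahead of the robot, y to its left, z up, the work surface at z = 0. Lengths are in m, angles in rad, forces in N, time in s.
With the tool pointing down it reaches from about 0.35 to 0.975 m from the base axis. Payload 4.9 kg.
Tool frame: the origin (TCP) lies at the very end of the fingers, on their centre line; the grasp point (between the pads) lies behind it (manip.pinch_z is the y of the grasp point in the tool frame, in m); y points along the fingers, x is the direction in which the jaws open and shut, and the axes are right-handed (so a half turn about y gives the same grasp; the last joint's range is limited). The gripper opens to 85 mm and grips with 20 to 120 N. Pads are 22 mm wide; open, the fingers measure 114 mm over their backs; the gripper's body (76 mm by 85 mm) begins 54 mm behind the grasp point. The pads swing forward as they close: fully open they stand 13 mm farther back than shut.
Start: joints at [1.129, 0.053, 1.613, -0, 1.476, -0.119], TCP at [0.198, 0.593, 0.231] pointing down, gripper open.
Joint ranges: [-3.01, 3.01], [-1.01, 2.22], [0.06, 2.58], [-1.02, 4.17], [0.09, 2.62], [-3.14, 3.14]. Speed limits (rad/s): [2.57, 2.57, 3.14, 3.14, 3.14, 3.14].

INTERFACE

Orientations are given as a unit quaternion [w, x, y, z].
In Python, from plant import manip gives the robot as it stands.
- The arm moves only by the tool drive_tool, never from a script. Its argument "motion" is a list of rows, each a list of 3 entries, a list of its own where there are three numbers: the shift along the tool's x, y, z in units of 25 mm (1.0 is 25 mm), then the turn, a rotation vector about the tool's x, y, z in units of 5 degrees (1.0 is 5 degrees), then the closure, from -1 (fully open) to 1 (shut). A call has 1 to 12 rows; each row shifts and turns the commanded pose from where the row before left it, along the tool's axes as they then stand; what a row does not reach is not made up. A row lasts 1/10 s, in which the tool goes at most 50 mm and 8.59 degrees, less where a joint would pass 70% of its speed; a pose out of reach is approached as far as the arm can. A call is refused whole if a number of a shift passes 1 or a number of a turn 1, either way. A call with a gripper value outside its range is refused whole. The fingers move at their own pace and stop on an object; the grip force is fixed at half the most. Time passes only in rows, so rows that do not move let the fingers close. It gives the time, the measured TCP pose, the force and the opening at its end, in the units of the state.
- manip.state(): the state, without advancing time (a new reading comes with each control period).
- manip.grab_frame(name): name is "scene" or "top"; returns a dict with "img" (384x512x3 uint8, blue, green, red), "range_z" (384x512 float32, m along the optical axis (not along the pixel's ray), 0 where there is no reading), "camera_matrix" (3x3 intrinsics, pixels), "world_from_camera" (4x4, takes a point from camera to world coordinates). Camera axes: x right, y down, z forward; pixel columns grow to the right and rows downward; lengths in m; the calibration is good to about 2 mm. A picture is of the moment at which its call begins.
- manip.job_done(): hands the job in, once; it reports no verdict.
The state is a dict: "time": time; "joint_pos": joint angles; "joint_vel": joint speeds; "joint_efforts": joint torques, N m; "tool_pos": TCP position; "tool_rot": TCP orientation; "contact_force": force on the tool from outside, world axes, zero at the start; "ft_torque": the same for the moment, N m; "gripper_width": opening from 0.0 (shut) to 1.0 (fully open).
Only numpy, scipy, OpenCV 4.12 (cv2) and the standard library are available. Lean on these libraries where they do the work, as an engineer would, in place of code of your own. Each camera call takes 0.05 s, during which the arm holds its last target. There are 200 camera calls.

## Working session

There is one attempt and no reset: what is moved stays moved. The work goes in short steps, Python scripts to look and compute and a tool call to move; the robot and the scene stay as the last step left them, time stands still between calls to the robot, and variables do not carry over. Pictures are saved under pics/ and viewed, about 8 in all and at most 12, crops included, and the job is handed in when it is done.

Besides the shell and the picture viewer there is one more tool, called after "Call:" by a JSON object that holds its "fn" and its "kwargs". drive_tool: Moves the arm, as the interface text tells. Its arguments: {"type":"object","properties":{"motion":{"type":"array","items":{"type":"array"}}},"required":["motion"]}

```bash
ls; mkdir -p pics
python3 - <<'E'
from plant import manip
import cv2,numpy as np
for n in("scene","top"):
    f=manip.grab_frame(n); np.savez('pics/'+n+'0.npz',**f); cv2.imwrite(f'pics/{n}0.png',f['img'])
    print(n,f['camera_matrix'].tolist(),f['world_from_camera'].round(4).tolist())
print(manip.state(),manip.pinch_z)
E
```

```text
pics
scene [[485.4015348034986, 0.0, 259.7569323370084], [0.0, 485.4015348034986, 194.31282915214484], [0.0, 0.0, 1.0]] [[0.6789, 0.4537, -0.5772, 1.5632], [0.7338, -0.3946, 0.553, -1.0287], [0.0232, -0.799, -0.6009, 1.1046], [0.0, 0.0, 0.0, 1.0]]
top [[449.8493911892353, 0.0, 245.67105426952415], [0.0, 449.8493911892353, 190.76608798156903], [0.0, 0.0, 1.0]] [[0.0107, -0.9888, 0.1486, 0.2731], [-0.9999, -0.0097, 0.0075, -0.0819], [-0.006, -0.1487, -0.9889, 1.6976], [0.0, 0.0, 0.0, 1.0]]
{'time': 0.1, 'joint_pos': array([ 1.12896731e+00,  5.32634850e-02,  1.61414071e+00,  2.83844069e-06,
        1.47601214e+00, -1.19023932e-01]), 'joint_vel': array([-0.00064966, -0.00075392, -0.00424641, -0.00175268,  0.00090704,
        0.0003761 ]), 'joint_efforts': array([ 3.07174187e-04, -3.94900632e+01, -3.71364033e+01, -1.35893679e-04,
        3.87581866e-03,  5.66224699e-06]), 'tool_pos': array([0.19803956, 0.59220449, 0.23021247]), 'tool_rot': array([-0.57354153,  0.57416364,  0.41258507, -0.41371462]), 'contact_force': array([-0.34957999, -0.39481198, -0.09577962]), 'ft_torque': array([-0.0585361 , -0.05433232, -0.04047955]), 'gripper_width': 1.0008645858336345} -0.0187
```

View pics/top0.png

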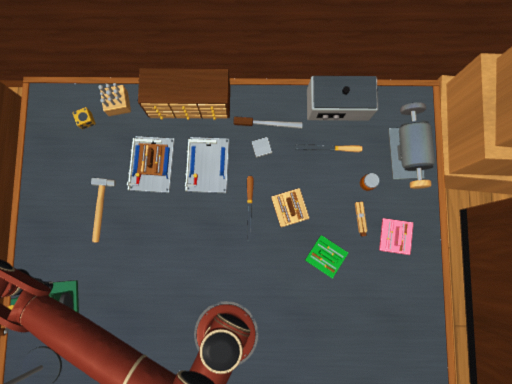

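View pics/scene0.png

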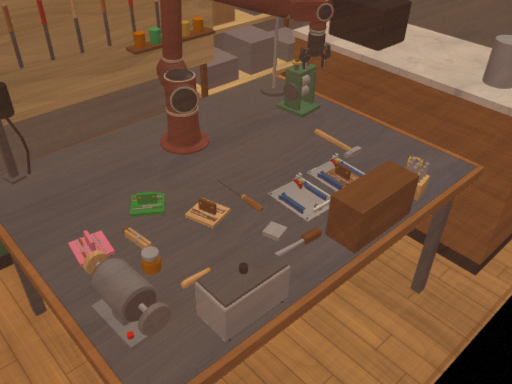

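Top view candidates: beech tray with dark fin at (290,207), green decoy at (327,257), pink decoy at (396,237) and the locked darker tray in the full bay at (151,158). I choose (290,207). The empty bay is at (207,165), with its red catch at (195,180) and its mouth towards the robot. I'll check with a crop.

```bash
cat > h.py <<'E'
import numpy as np,cv2
def load(n): return dict(np.load(f'pics/{n}.npz'))
def ray(f,uv,z):
    "pixel(s) -> world points on plane z"
    uv=np.atleast_2d(uv).astype(float);K=f['camera_matrix'];T=f['world_from_camera']
    d=np.c_[(uv-K[:2,2])/np.diag(K)[:2],np.ones(len(uv))]@T[:3,:3].T
    o=T[:3,3]; return o+d*((z-o[2])/d[:,2])[:,None]
def cloud(f):
    h,w=f['range_z'].shape;K=f['camera_matrix'];T=f['world_from_camera']
    u,v=np.meshgrid(np.arange(w),np.arange(h));z=f['range_z']
    p=np.stack([(u-K[0,2])/K[0,0]*z,(v-K[1,2])/K[1,1]*z,z],-1)
    return p@T[:3,:3].T+T[:3,3]
def proj(f,p):
    T=np.linalg.inv(f['world_from_camera']);q=np.atleast_2d(p)@T[:3,:3].T+T[:3,3]
    q=q@f['camera_matrix'].T;return q[:,:2]/q[:,2:]
E
python3 - <<'E'
from h import *
t=load('top0');s=load('scene0')
a=cv2.resize(t['img'][125:235,175:320],None,fx=5,fy=5,interpolation=cv2.INTER_CUBIC)
cv2.imwrite('pics/crop0.png',a)
b=cv2.resize(s['img'][150:235,180:380],None,fx=4,fy=4,interpolation=cv2.INTER_CUBIC)
cv2.imwrite('pics/crop1.png',b)
C=cloud(t);hsv=cv2.cvtColor(t['img'],cv2.COLOR_BGR2HSV)
# tray: beech colour
sub=np.zeros(hsv.shape[:2],bool);sub[180:235,265:315]=1
m=sub&(C[...,2]>0.007)&(C[...,2]<0.03)
mm=(sub&(hsv[...,2]>110)).astype(np.uint8)
for nm,k in(('depth',m.astype(np.uint8)),('col',mm)):
    c=max(cv2.findContours(k,0,2)[0],key=cv2.contourArea)
    p=ray(t,c[:,0],0.014)[:,:2]*1000; r=cv2.minAreaRect(p.astype(np.float32));print(nm,r,cv2.boxPoints(r).round(1).tolist())
fin=sub&(C[...,2]>0.045);P=C[fin];print('fin',fin.sum(),P.mean(0),P.max(0))
v,u=np.nonzero(fin);q=ray(t,np.c_[u,v],.059)[:,:2]*1000;print(cv2.minAreaRect(q.astype(np.float32)))
# bay
print('bench z',np.median(C[250:300,150:200,2]))
for nm,lo,hi in(('blue',(100,120,60),(125,255,255)),):
    k=cv2.inRange(hsv,lo,hi);k[:,:180]=0;k[:,235:]=0;k[:130]=0;k[200:]=0
    n,l,st,ce=cv2.connectedComponentsWithStats(k)
    for i in range(1,n):
        if st[i,4]>15:
            v,u=np.nonzero(l==i);print(nm,st[i],C[l==i].mean(0).round(4),cv2.minAreaRect((ray(t,np.c_[u,v],.03)[:,:2]*1000).astype(np.float32)))
E
```

```text
depth ((466.9047546386719, -233.05862426757812), (122.22450256347656, 119.98593139648438), 16.485382080078125) [[391.29998779296875, -192.89999389648438], [425.29998779296875, -307.8999938964844], [542.5, -273.20001220703125], [508.5, -158.1999969482422]]
col ((465.2767639160156, -236.0382843017578), (124.17204284667969, 116.13672637939453), 17.898548126220703) [[388.29998779296875, -199.89999389648438], [424.0, -310.3999938964844], [542.2000122070312, -272.20001220703125], [506.5, -161.6999969482422]]
fin 93 [ 0.43311262 -0.20855658  0.33979315] [ 0.49881079 -0.08186101  1.69763698]
((457.48382568359375, -229.69631958007812), (132.49530029296875, 148.8611297607422), 0.5896690487861633)
bench z 0.0003206420640423646
blue [189 146   6  31 100] [0.6389 0.135  0.027 ] ((635.8449096679688, 134.70004272460938), (14.439184188842773, 116.99375915527344), 86.56669616699219)
blue [220 147   5  30 106] [0.6376 0.0215 0.0279] ((635.294921875, 21.415203094482422), (13.6780366897583, 112.00129699707031), 87.97921752929688)
```

View pics/crop0.png

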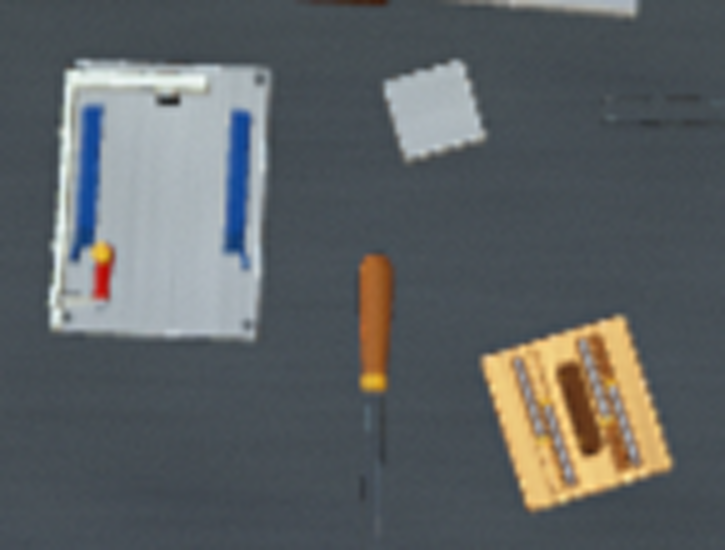

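View pics/crop1.png

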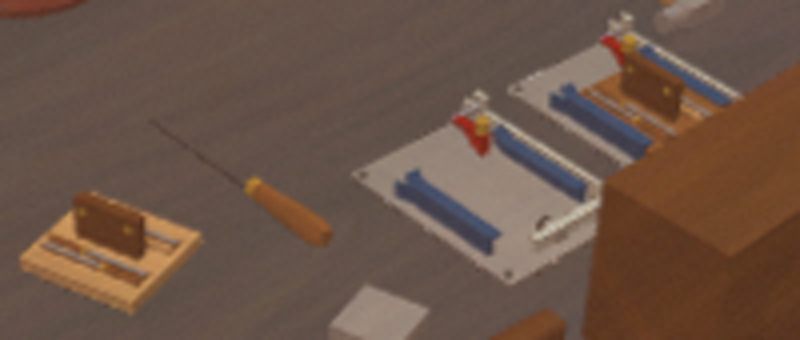

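Confirmed: the beech tray with the dark fin is the loose one, fin at crop (578,408). The bay opens towards the robot, with the catch at (102,270) and the buffer at (168,98). Next I'll take finer measurements.

```bash
cat > m.py <<'E'
from h import *
def guides(f,box,vert,zl):
    "blue-weighted line fits; returns per component (centroid, yaw)"
    x0,x1,y0,y1=box;i=f['img'].astype(float);w=np.clip(i[...,0]-i[...,2]-40,0,None)
    k=np.zeros(w.shape,bool);k[y0:y1,x0:x1]=1;w=w*k
    n,l,st,_=cv2.connectedComponentsWithStats((w>25).astype(np.uint8))
    out=[]
    for j in range(1,n):
        if st[j,4]<25:continue
        mk=cv2.dilate((l==j).astype(np.uint8),np.ones((3,3)))>0
        v,u=np.nonzero(mk);ww=w[mk];p=ray(f,np.c_[u,v],zl)[:,:2]*1000
        c=np.average(p,axis=0,weights=ww)
        e,V=np.linalg.eigh(np.cov(p.T,aweights=ww));d=V[:,1]*np.sign(V[0,1])
        s=(p-c)@d;out.append((c.round(2),np.degrees(np.arctan2(d[1],d[0])).round(2),(s[ww>30].min().round(1),s[ww>30].max().round(1))))
    return out
E
python3 - <<'E'
from m import *
from plant import manip
t=load('top0');s=load('scene0')
print('top guides',guides(t,(180,236,130,200),1,.027))
print('scene guides',guides(s,(265,335,175,220),1,.025))
# plate corners/edges in top view: bright vs bench
g=cv2.cvtColor(t['img'],cv2.COLOR_BGR2GRAY).astype(float)
print('plate/bench grey',g[185,210],g[205,210])
E1=[]
for u in range(194,223):   # near edge rows
    col=g[182:204,u];th=(np.median(col[:4])+np.median(col[-6:]))/2
    i=np.nonzero(col>th)[0].max();E1.append((u,182+i+(col[i]-th)/(col[i]-col[i+1])))
p=ray(t,E1,.006)[:,:2]*1000;fit=np.polyfit(p[:,1],p[:,0],1);print('front edge slope deg',np.degrees(np.arctan(-fit[0])),'x at y=78:',np.polyval(fit,78),'res',(p[:,0]-np.polyval(fit,p[:,1])).std())
E2=[]
for v in range(145,188):
    row=g[v,218:242];th=(150+np.median(row[-8:]))/2
    i=np.nonzero(row>th)[0].max();E2.append((218+i+(row[i]-th)/(row[i]-row[i+1]),v))
p=ray(t,E2,.006)[:,:2]*1000;fit=np.polyfit(p[:,0],p[:,1],1);print('right edge yaw',np.degrees(np.arctan(fit[0])),'y at x=636',np.polyval(fit,636),'res',(p[:,1]-np.polyval(fit,p[:,0])).std())
# fin in top view: dark brown near centre
hsv=cv2.cvtColor(t['img'],cv2.COLOR_BGR2HSV)
for f,nm,(x0,x1,y0,y1) in((t,'top',(283,299,192,220)),):
    G=cv2.cvtColor(f['img'],cv2.COLOR_BGR2GRAY).astype(float)
    k=(G[y0:y1,x0:x1]<75).astype(np.uint8);n,l,st,ce=cv2.connectedComponentsWithStats(k)
    for j in range(1,n):
        if st[j,4]>20:
            v,u=np.nonzero(l==j);p=ray(f,np.c_[u+x0,v+y0],.055)[:,:2]*1000
            r=cv2.minAreaRect(p.astype(np.float32));e,V=np.linalg.eigh(np.cov(p.T));d=V[:,1]*np.sign(V[0,1]);print(nm,st[j],r,p.mean(0),np.degrees(np.arctan2(d[1],d[0])))
q=manip.state();from scipy.spatial.transform import Rotation as R
print(R.from_quat(np.roll(q['tool_rot'],-1)).as_matrix().round(3).tolist())
E
```

```text
top guides [(array([642.22, 135.08]), np.float64(-2.33), (np.float64(-60.4), np.float64(52.8))), (array([638.95,  21.62]), np.float64(-1.18), (np.float64(-59.2), np.float64(53.1)))]
scene guides []
plate/bench grey 177.0 78.0
front edge slope deg -0.061713390088500686 x at y=78: 521.8279532285244 res 0.8206095541000077
right edge yaw -1.4468308763309412 y at x=636 1.7673814236284677 res 0.7027250241404684
top [ 4  6  8 18 55] ((463.16693115234375, -234.39353942871094), (65.14936828613281, 12.611612319946289), 14.948084831237793) [ 464.52254787 -234.27622081] 16.092004922082317
[[0.317, -0.001, -0.948], [0.948, -0.002, 0.317], [-0.002, -1.0, 0.0]]
```

```bash
cat >> m.py <<'E'
def edge(f,a,b,z,n=60,half=5,chan=None,sign=0):
    "max-gradient points across the image of world segment a-b (m, plane z) -> world pts mm"
    P=proj(f,np.array([[*a,z],[*b,z]]));d=P[1]-P[0];L=np.hypot(*d);d/=L;nn=np.array([-d[1],d[0]])
    i=f['img'].astype(np.float32);g=i@np.array([.114,.587,.299],np.float32) if chan is None else (i[...,0]-i[...,2])
    t=np.linspace(0.04,.96,n)*L;o=np.arange(-half,half+.01,.25)
    uv=P[0]+t[:,None,None]*d+o[None,:,None]*nn
    pr=cv2.remap(cv2.GaussianBlur(g,(0,0),.8),uv[...,0].astype(np.float32),uv[...,1].astype(np.float32),cv2.INTER_CUBIC)
    gr=np.gradient(pr,axis=1);gr=gr*sign if sign else abs(gr)
    k=gr.argmax(1);w=np.clip(gr,0,None)*(abs(np.arange(len(o))[None]-k[:,None])<6)
    return ray(f,P[0]+t[:,None]*d+((w*o).sum(1)/w.sum(1))[:,None]*nn,z)[:,:2]*1000
def line(p):
    "robust line -> centre, yaw deg, residual"
    vx,vy,x,y=cv2.fitLine(p.astype(np.float32),cv2.DIST_HUBER,0,.01,.01).ravel()
    if abs(vx)>abs(vy): vx,vy=np.array([vx,vy])*np.sign(vx); yaw=np.degrees(np.arctan2(vy,vx))
    else: vx,vy=np.array([vx,vy])*np.sign(vy); yaw=np.degrees(np.arctan2(-vx,vy))
    r=np.abs((p-[x,y])@[-vy,vx]);return np.round([x,y,yaw,np.median(r)],2)
E
python3 - <<'E'
from m import *
for nm in('top0','scene0'):
    f=load(nm);print(nm)
    print(' front',line(edge(f,(.522,.14),(.522,.01),.006,half=4)))
    print(' right',line(edge(f,(.53,.0045),(.725,-.0005),.006,half=4)))
    for q,y in(('L',.135),('R',.0215)):
        p=[line(edge(f,(.600,y+s*.006),(.690,y+s*.006-.002),.027,half=3,chan=1,sign=sg)) for s,sg in((1,0),(-1,0))]
        print(' guide',q,*p)
E
```

```text
top0
 front [522.43  77.43  -1.5    0.82]
 right [628.22   3.36  -1.6    1.85]
 guide L [642.58 141.92  -2.24   0.7 ] [ 6.3294e+02  1.2803e+02 -1.1600e+00  2.0000e-01]
 guide R [644.98  23.67 -12.55   2.68] [ 6.4967e+02  1.4490e+01 -6.4000e-01  1.2000e-01]
scene0
 front [ 5.221e+02  7.655e+01 -2.630e+00  5.100e-01]
 right [629.11  17.56  -0.9    1.06]
 guide L [ 6.4304e+02  1.4581e+02 -1.7400e+00  3.0000e-01] [ 6.5053e+02  1.4203e+02 -1.5400e+00  1.1000e-01]
 guide R [ 6.3738e+02  3.3320e+01 -2.1500e+00  4.4000e-01] [646.27  27.15  -0.97   0.96]
```

Call:
{"fn": "drive_tool", "kwargs": {"motion": [[[0,0,0],[0,-1,0],-1],[[0,0,0],[0,-1,0],-1],[[0,0,0],[0,-1,0],-1],[[0,0,0],[0,-1,0],-1],[[0,0,0],[0,-1,0],-1],[[0,0,0],[0,-1,0],-1],[[0,0,0],[0,-1,0],-1],[[-1,0,0],[0,0,0],-1],[[-1,0,0],[0,0,0],-1],[[-1,0,0],[0,0,0],-1],[[-1,0,0],[0,0,0],-1],[[-1,0,0],[0,0,0],-1]]}}

```text
time: 1.3
tool_pos: [0.2338, 0.4716, 0.2306]
tool_rot: [0.423, -0.423, -0.566, 0.567]
contact_force: [-0.4, -0.5, -0.2]
gripper_width: 0.998
```

Call:
{"fn": "drive_tool", "kwargs": {"motion": [[[-1,0,0],[0,0,0],-1],[[-1,0,0],[0,0,0],-1],[[-1,0,0],[0,0,0],-1],[[-1,0,0],[0,0,0],-1],[[-1,0,0],[0,0,0],-1],[[-1,0,0],[0,0,0],-1],[[-1,0,0],[0,0,0],-1],[[-1,0,0],[0,0,0],-1],[[-1,0,0],[0,0,0],-1],[[-1,0,0],[0,0,0],-1],[[-1,0,0],[0,0,0],-1],[[-1,0,0],[0,0,0],-1]]}}

```text
time: 2.5
tool_pos: [0.3189, 0.1842, 0.2309]
tool_rot: [0.423, -0.423, -0.567, 0.567]
contact_force: [0.7, 0.4, -0.2]
gripper_width: 1.001
```

Call:
{"fn": "drive_tool", "kwargs": {"motion": [[[-1,0,0],[0,0,0],-1],[[-1,0,0],[0,0,0],-1],[[-1,0,0],[0,0,0],-1],[[-1,0,0],[0,0,0],-1],[[-1,0,0],[0,0,0],-1],[[-1,0,0],[0,0,0],-1],[[-1,0,0],[0,0,0],-1],[[-1,0,0],[0,0,0],-1],[[-1,0,0],[0,0,0],-1],[[-1,0,0],[0,0,0],-1],[[0,0,0],[0,0,0],-1],[[0,0,0],[0,0,0],-1]]}}

```text
time: 3.7
tool_pos: [0.3897, -0.0545, 0.2308]
tool_rot: [0.424, -0.423, -0.566, 0.566]
contact_force: [0.8, 0.5, 0.4]
gripper_width: 1.001
```

Call:
{"fn": "drive_tool", "kwargs": {"motion": [[[-1,0,-0.84],[0,0,0],-1],[[-1,0,0],[0,0,0],-1],[[-1,0,0],[0,0,0],-1],[[-1,0,0],[0,0,0],-1],[[-1,0,0],[0,0,0],-1],[[-1,0.4,0],[0,0,0],-1],[[-1,1,0],[0,0,0],-1],[[-0.78,1,0],[0,0,0],-1],[[0,1,0],[0,0,0],-1],[[0,1,0],[0,0,0],-1],[[0,0.8,0],[0,0,0],-1],[[0,0,0],[0,0,0],-1]]}}

```text
time: 4.9
tool_pos: [0.4633, -0.2323, 0.0977]
tool_rot: [-0.425, 0.42, 0.567, -0.567]
contact_force: [-0.5, 0.6, 0.1]
gripper_width: 1.001
```

Run:
```python
from h import *
from plant import manip
from scipy.spatial.transform import Rotation as R
f=manip.grab_frame('scene');cv2.imwrite('pics/g1.png',cv2.resize(f['img'][140:260,140:300],None,fx=5,fy=5,interpolation=cv2.INTER_CUBIC))
q=manip.state();M=R.from_quat(np.roll(q['tool_rot'],-1)).as_matrix();print(q['tool_pos'],q['joint_pos'].round(2),np.degrees(np.arctan2(M[1,0],M[0,0])),M.round(3).tolist())
```

```text
[ 0.46452535 -0.23325534  0.09981384] [-0.61 -0.08  1.97  0.    1.25 -2.47] 106.57860693141922 [[-0.285, -0.003, -0.958], [0.958, 0.002, -0.285], [0.003, -1.0, 0.002]]
```

View pics/g1.png

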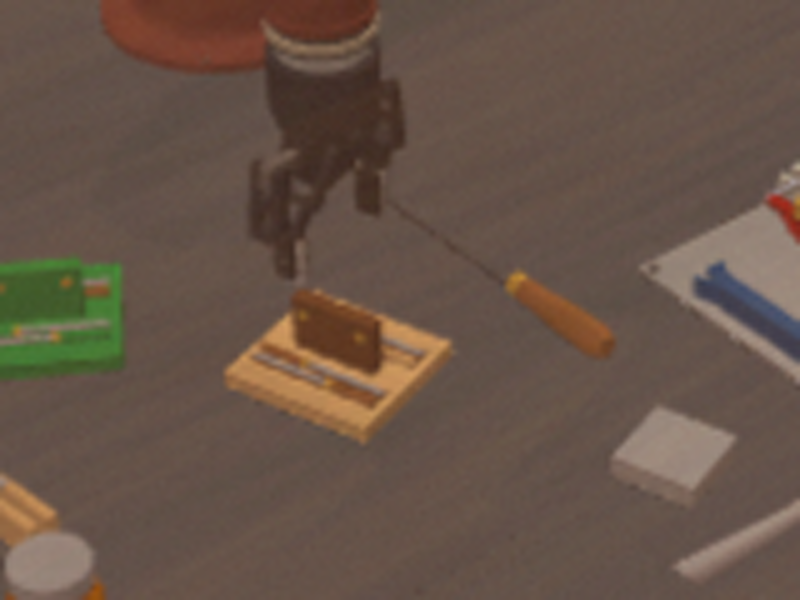

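The open jaws straddle the fin, with the fingers at (287,255) and (370,190) and the fin at (337,330). Next: descend and grip.

Call:
{"fn": "drive_tool", "kwargs": {"motion": [[[0,0.8,0],[0,0,0],-1],[[0,0.8,0],[0,0,0],-1],[[0,0.8,0],[0,0,0],-1],[[0,0.5,0],[0,0,0],-1],[[0,0,0],[0,0,0],-1],[[0,0,0],[0,0,0],1],[[0,0,0],[0,0,0],1],[[0,0,0],[0,0,0],1],[[0,0,0],[0,0,0],1],[[0,0,0],[0,0,0],1],[[0,0,0],[0,0,0],1],[[0,0,0],[0,0,0],1]]}}

```text
time: 6.15
tool_pos: [0.4659, -0.2353, 0.0295]
tool_rot: [-0.423, 0.423, 0.567, -0.567]
contact_force: [-0.0, 0.9, 3.7]
gripper_width: 0.152
```

Call:
{"fn": "drive_tool", "kwargs": {"motion": [[[0,0,0],[0,0,0],1],[[0,0,0],[0,0,0],1],[[0,0,0],[0,0,0],1],[[0,0,0],[0,0,0],1]]}}

```text
time: 6.55
tool_pos: [0.4659, -0.2353, 0.0295]
tool_rot: [-0.423, 0.423, 0.567, -0.567]
contact_force: [-1.2, 0.2, 5.3]
gripper_width: 0.153
```

Call:
{"fn": "drive_tool", "kwargs": {"motion": [[[0,-0.4,0],[0,0,0],1],[[0,-0.6,0],[0,0,0],1],[[0,-0.9,0],[0,0,0],1],[[0,-1,0],[0,0,0],1],[[0,0,0],[0,0.5,0],1],[[0,0,0],[0,0.7,0],1],[[0,0,0],[0,0.7,0],1],[[0,0,0],[0,0.7,0],1],[[0,0,0],[0,0.7,0],1],[[0,0,0],[0,0.34,0],1],[[0.4,0,0],[0,0,0],1],[[0.7,0,0],[0,0,0],1]]}}

```text
time: 7.75
tool_pos: [0.4661, -0.2071, 0.1015]
tool_rot: [0.508, -0.508, -0.492, 0.492]
contact_force: [0.3, 0.5, -3.5]
gripper_width: 0.154
```

Call:
{"fn": "drive_tool", "kwargs": {"motion": [[[1,0,0],[0,0,0],1],[[1,0,0],[0,0,0],1],[[1,0,0],[0,0,0],1],[[1,0,0],[0,0,0],1],[[1,0,0],[0,0,0],1],[[1,0,0],[0,0,0],1],[[1,0,0],[0,0,0],1],[[1,0,0],[0,0,0],1],[[1,0,0],[0,0,0],1],[[1,0,0],[0,0,0],1],[[0.9,0,-0.15],[0,0,0],1],[[0.7,0,0],[0,0,0],1]]}}

```text
time: 8.95
tool_pos: [0.4778, 0.0847, 0.1013]
tool_rot: [0.507, -0.507, -0.493, 0.493]
contact_force: [-0.1, -0.2, -2.3]
gripper_width: 0.152
```

Call:
{"fn": "drive_tool", "kwargs": {"motion": [[[0,0,0],[0,0,0],1],[[0,0,0],[0,0,0],1],[[0,0,0],[0,0,0],1]]}}

```text
time: 9.25
tool_pos: [0.4782, 0.0821, 0.1012]
tool_rot: [-0.507, 0.507, 0.492, -0.493]
contact_force: [0.3, -0.1, -3.6]
gripper_width: 0.151
```

```bash
cat > look.py <<'E'
import sys
from h import *
from plant import manip
from scipy.spatial.transform import Rotation as R
n=sys.argv[1]
for c in('top','scene'):
    f=manip.grab_frame(c);np.savez(f'pics/{c}{n}.npz',**f)
    x0,x1,y0,y1=((170,260,125,235) if c=='top' else (210,350,130,240))
    a=cv2.resize(f['img'][y0:y1,x0:x1],None,fx=4.,fy=4.,interpolation=cv2.INTER_CUBIC)
    b=a if c=='top' else np.hstack([b,a])
cv2.imwrite(f'pics/both{n}.png',cv2.resize(b,None,fx=.86,fy=.86))
q=manip.state();M=R.from_quat(np.roll(q['tool_rot'],-1)).as_matrix()
print(q['time'],q['tool_pos'].round(4),'yaw',np.degrees(np.arctan2(M[1,0],M[0,0])).round(2),'F',q['contact_force'].round(1),'T',q['ft_torque'].round(2),M.round(3).tolist())
E
python3 look.py 2
```

```text
9.35 [0.4784 0.0818 0.1013] yaw 88.26 F [ 0.8 -0.4 -3.5] T [ 0.02 -0.01 -0.  ] [[0.03, -0.0, -1.0], [1.0, -0.0, 0.03], [-0.0, -1.0, 0.0]]
```

View pics/both2.png

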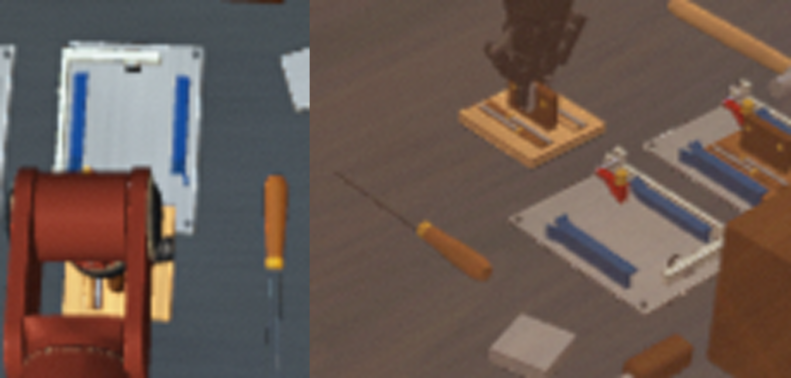

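Call:
{"fn": "drive_tool", "kwargs": {"motion": [[[0,0,0.4],[0,0,0],1],[[0,0,0.2],[0,0,0],1],[[0,0.5,0],[0,0,0],1],[[0,0.6,0],[0,0,0],1],[[0,0.6,0],[0,0,0],1],[[0,0.5,0],[0,0,0],1],[[0,0.25,0],[0,0,0],1],[[0,0.1,0],[0,0,0],1],[[0,0,0],[0,0,0],1],[[0,0,0],[0,0,0],1]]}}

```text
time: 10.35
tool_pos: [0.4642, 0.0827, 0.0382]
tool_rot: [-0.507, 0.508, 0.493, -0.492]
contact_force: [-0.1, 0.1, -3.5]
gripper_width: 0.152
```

```bash
python3 look.py 3
python3 - <<'E'
from m import *
from plant import manip
T=manip.state()['tool_pos'];z=T[2]-.0295+.014
psi=np.radians(-1.74);ex=np.array([np.cos(psi),np.sin(psi)]);ey=np.array([-ex[1],ex[0]])
W=lambda x,y:T[:2]+x*ex+y*ey
for nm in('top3','scene3'):
    f=load(nm);print(nm,'z',z)
    segs={'right':(W(-.055,-.056),W(.055,-.056))}
    if nm[0]=='s':segs['lead']=(W(.06,.05),W(.06,-.05))
    for k,(a,b) in segs.items():
        r=line(edge(f,a,b,z,half=5));rel=(r[:2]/1000-T[:2]);print(k,r,'rel TCP x,y mm',(rel@ex*1000).round(1),(rel@ey*1000).round(1))
    print(' plate front',line(edge(f,(.522,.14),(.522,.01),.006,half=4)) )
E
```

```text
10.45 [0.4643 0.0827 0.0384] yaw 88.31 F [ 0.3 -0.1 -3.6] T [ 0.01 -0.02  0.05] [[0.03, 0.002, -1.0], [1.0, 0.0, 0.03], [0.0, -1.0, -0.002]]
top3 z 0.022855992995296552
right [467.03  40.03  -6.66   1.77] rel TCP x,y mm 4.1 -42.6
 plate front [532.59  91.96  -5.2    4.72]
scene3 z 0.022855992995296552
right [457.36  39.12  15.93   4.43] rel TCP x,y mm -5.6 -43.8
lead [524.44  90.2   -2.54   1.7 ] rel TCP x,y mm 59.9 9.3
 plate front [511.91  87.74   4.8    4.16]
```

View pics/both3.png

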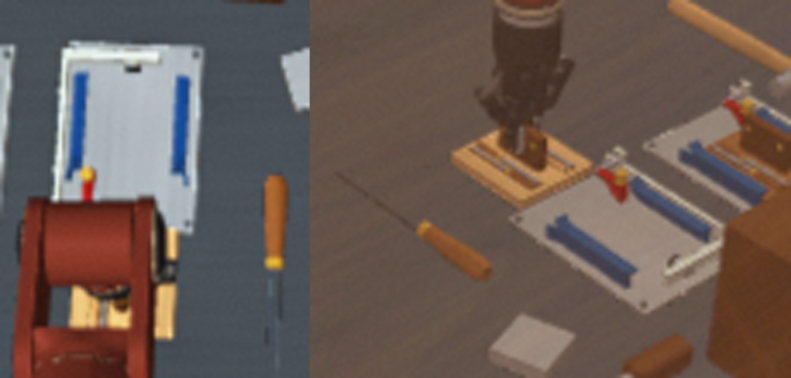

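```bash
cat > tr.py <<'E'
from m import *
import sys
from plant import manip
from scipy.spatial.transform import Rotation as R
q=manip.state();T=q['tool_pos'];M=R.from_quat(np.roll(q['tool_rot'],-1)).as_matrix();psi=np.arctan2(M[1,0],M[0,0])-np.pi/2
ex=np.array([np.cos(psi),np.sin(psi)]);ey=np.array([-ex[1],ex[0]])
W=lambda x,y:T[:2]+x*ex+y*ey
print(np.degrees(psi))
n=sys.argv[1]
for c in('top','scene'):
  f=load(c+n)
  for z,l in((T[2]-.0295,'bot'),(T[2]-.0155,'top')):
    r=line(edge(f,W(-.055,-.056),W(.055 if c=='scene' else .04,-.056),z,half=3,chan=1));rel=r[:2]/1000-T[:2]
    print(c,l,r,'y rel',(rel@ey*1000).round(2))
    a=np.array([.60,.6-.0135-.006]);
  # right guide inner & outer lip edges, left guide where visible
  for g,y in(('L',.135),('R',.0215)):
    for z in(.023,.027):
      print('  guide',g,z,[line(edge(f,(.600,y+s*.006),(.690,y+s*.006-.0027),z,half=2.5,chan=1)).tolist() for s in(1,-1)])
E
python3 tr.py 3
```

```text
-1.6924420518448058
top bot [459.93  24.46  -1.97   0.54] y rel -58.36
top top [461.23  23.65  -1.71   0.53] y rel -59.13
  guide L 0.023 [[644.96, 142.72, -1.91, 0.55], [650.96, 128.18, -1.46, 0.27]]
  guide L 0.027 [[644.02, 142.15, -2.13, 0.62], [632.95, 127.98, -1.16, 0.28]]
  guide R 0.023 [[661.58, 28.17, -2.15, 0.71], [661.51, 14.6, -0.66, 0.14]]
  guide R 0.027 [[643.99, 28.57, -1.99, 0.53], [649.68, 14.5, -0.65, 0.11]]
scene bot [463.66  29.24  -1.36   0.58] y rel -53.47
scene top [ 4.6847e+02  1.6450e+01 -2.0600e+00  4.2000e-01] y rel -66.12
  guide L 0.023 [[644.27, 149.15, -1.74, 0.22], [646.8, 124.31, -2.77, 1.08]]
  guide L 0.027 [[642.95, 145.77, -1.78, 0.31], [648.32, 120.94, -3.43, 1.11]]
  guide R 0.023 [[629.64, 36.02, -2.06, 0.28], [648.19, 5.02, -1.82, 0.48]]
  guide R 0.027 [[642.65, 33.11, -2.13, 0.19], [648.55, 4.17, -1.54, 0.16]]
```

Call:
{"fn": "drive_tool", "kwargs": {"motion": [[[0.07,0.04,0],[0,0,0],1],[[0.06,0.04,0],[0,0,0],1],[[0,0,0],[0,0,0],1],[[0,0,-0.2],[0,0,0],1],[[0,0,-0.3],[0,0,0],1],[[0,0,-0.2],[0,0,0],1],[[0,0,0],[0,0,0],1]]}}

```text
time: 11.15
tool_pos: [0.4823, 0.0853, 0.0358]
tool_rot: [-0.507, 0.508, 0.493, -0.492]
contact_force: [-0.3, 0.1, -3.3]
gripper_width: 0.154
```

Call:
{"fn": "drive_tool", "kwargs": {"motion": [[[0,0,-0.2],[0,0,0],1],[[0,0,-0.2],[0,0,0],1],[[0,0,-0.2],[0,0,0],1],[[0,0,-0.2],[0,0,0],1],[[0,0,-0.2],[0,0,0],1],[[0,0,0],[0,0,0],1],[[0,0,0],[0,0,0],1]]}}

```text
time: 11.85
tool_pos: [0.5063, 0.0847, 0.0355]
tool_rot: [-0.507, 0.507, 0.493, -0.492]
contact_force: [0.6, -0.1, -2.8]
gripper_width: 0.153
```

```bash
python3 look.py 4;python3 tr.py 4
```

```text
11.95 [0.5063 0.0847 0.0355] yaw 88.3 F [ 0.5  1.2 -3.9] T [ 0.05 -0.04  0.06] [[0.03, 0.001, -1.0], [1.0, 0.0, 0.03], [0.0, -1.0, -0.001]]
-1.7000662659688626
top bot [ 4.9973e+02  2.6770e+01 -1.4900e+00  4.6000e-01] y rel -58.11
top top [ 5.1441e+02  2.5500e+01 -1.3900e+00  4.3000e-01] y rel -58.94
  guide L 0.023 [[649.91, 142.47, -1.99, 0.53], [644.91, 128.3, -1.23, 0.27]]
  guide L 0.027 [[642.75, 142.01, -1.97, 0.53], [635.89, 127.93, -0.98, 0.25]]
  guide R 0.023 [[661.58, 28.17, -2.14, 0.68], [649.65, 14.71, -0.56, 0.11]]
  guide R 0.027 [[643.99, 28.57, -1.98, 0.52], [661.5, 14.37, -0.59, 0.08]]
scene bot [502.    31.53  -0.88   0.7 ] y rel -53.28
scene top [ 5.1304e+02  1.8510e+01 -1.2100e+00  4.0000e-01] y rel -65.97
  guide L 0.023 [[644.28, 149.15, -1.77, 0.23], [644.52, 124.5, -2.89, 1.02]]
  guide L 0.027 [[642.93, 145.81, -1.92, 0.3], [648.34, 120.88, -3.46, 1.08]]
  guide R 0.023 [[641.17, 35.59, -2.07, 0.29], [671.6, 4.09, -2.04, 0.43]]
  guide R 0.027 [[642.65, 33.11, -2.12, 0.2], [652.29, 3.96, -1.6, 0.19]]
```

View pics/both4.png

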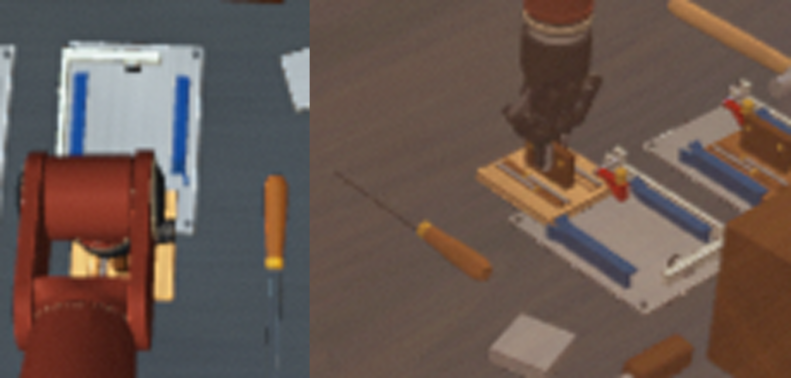

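Call:
{"fn": "drive_tool", "kwargs": {"motion": [[[0,0,-0.15],[0,0,0],1],[[0,0,-0.15],[0,0,0],1],[[0,0,-0.15],[0,0,0],1],[[0,0,-0.15],[0,0,0],1],[[0,0,0],[0,0,0],1]]}}

```text
time: 12.45
tool_pos: [0.5216, 0.0842, 0.0355]
tool_rot: [-0.507, 0.508, 0.493, -0.492]
contact_force: [0.4, 0.1, -2.0]
gripper_width: 0.153
```

Call:
{"fn": "drive_tool", "kwargs": {"motion": [[[0,0,-0.15],[0,0,0],1],[[0,0,-0.15],[0,0,0],1],[[0,0,-0.15],[0,0,0],1],[[0,0,0],[0,0,0],1]]}}

```text
time: 12.85
tool_pos: [0.5332, 0.0838, 0.0355]
tool_rot: [-0.507, 0.508, 0.493, -0.492]
contact_force: [1.4, 0.3, -3.5]
gripper_width: 0.151
```

```bash
python3 look.py 5
```

```text
12.95 [0.5329 0.0839 0.0355] yaw 88.29 F [ 0.6 -0.6 -4. ] T [-0.06 -0.18 -0.02] [[0.03, 0.001, -1.0], [1.0, 0.0, 0.03], [0.0, -1.0, -0.001]]
```

Call:
{"fn": "drive_tool", "kwargs": {"motion": [[[0,0,-0.1],[0,0,0],1],[[0,0,-0.1],[0,0,0],1],[[0,0,-0.1],[0,0,0],1],[[0,0,0],[0,0,0],1]]}}

```text
time: 13.35
tool_pos: [0.5404, 0.0836, 0.0355]
tool_rot: [-0.507, 0.508, 0.493, -0.492]
contact_force: [0.9, 0.1, -3.2]
gripper_width: 0.154
```

Call:
{"fn": "drive_tool", "kwargs": {"motion": [[[0,0,-0.1],[0,0,0],1],[[0,0,-0.1],[0,0,0],1],[[0,0,-0.1],[0,0,0],1],[[0,0,0],[0,0,0],1]]}}

```text
time: 13.75
tool_pos: [0.548, 0.0834, 0.0355]
tool_rot: [-0.507, 0.508, 0.493, -0.492]
contact_force: [1.2, 0.9, -2.9]
gripper_width: 0.153
```

```bash
python3 look.py 6
```

```text
13.85 [0.5478 0.0835 0.0355] yaw 88.29 F [ 0.9  0.2 -4.3] T [-0.02 -0.09 -0.03] [[0.03, 0.001, -1.0], [1.0, 0.0, 0.03], [0.0, -1.0, -0.001]]
```

View pics/both6.png

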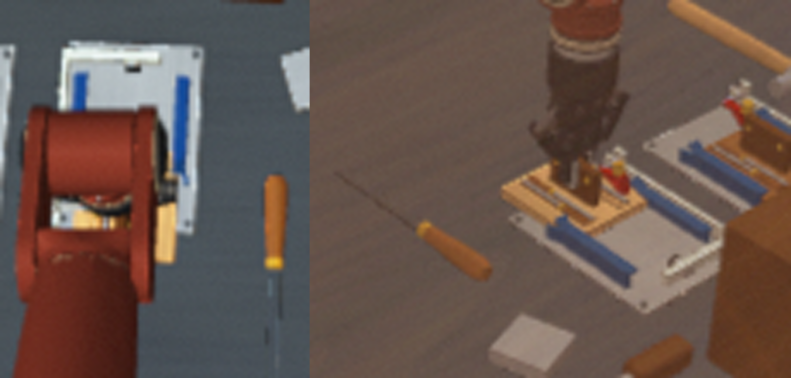

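Call:
{"fn": "drive_tool", "kwargs": {"motion": [[[0,0,-0.12],[0,0,0],1],[[0,0,-0.12],[0,0,0],1],[[0,0,-0.12],[0,0,0],1],[[0,0,-0.12],[0,0,0],1],[[0,0,0],[0,0,0],1]]}}

```text
time: 14.35
tool_pos: [0.56, 0.0831, 0.0355]
tool_rot: [-0.507, 0.508, 0.493, -0.492]
contact_force: [1.2, 0.5, -3.0]
gripper_width: 0.154
```

Call:
{"fn": "drive_tool", "kwargs": {"motion": [[[0,0,-0.12],[0,0,0],1],[[0,0,-0.12],[0,0,0],1],[[0,0,-0.12],[0,0,0],1],[[0,0,-0.12],[0,0,0],1],[[0,0,0],[0,0,0],1]]}}

```text
time: 14.85
tool_pos: [0.5721, 0.0827, 0.0356]
tool_rot: [-0.507, 0.508, 0.493, -0.492]
contact_force: [1.5, -0.5, -3.2]
gripper_width: 0.155
```

```bash
python3 look.py 7
```

```text
14.95 [0.5719 0.0827 0.0356] yaw 88.29 F [ 1.   1.  -3.3] T [-0.05 -0.15 -0.08] [[0.03, 0.001, -1.0], [1.0, -0.0, 0.03], [0.0, -1.0, -0.001]]
```

Call:
{"fn": "drive_tool", "kwargs": {"motion": [[[0,0,-0.12],[0,0,0],1],[[0,0,-0.12],[0,0,0],1],[[0,0,-0.12],[0,0,0],1],[[0,0,-0.12],[0,0,0],1],[[0,0,-0.12],[0,0,0],1],[[0,0,-0.12],[0,0,0],1],[[0,0,-0.12],[0,0,0],1],[[0,0,0],[0,0,0],1]]}}

```text
time: 15.75
tool_pos: [0.593, 0.082, 0.0356]
tool_rot: [-0.507, 0.508, 0.493, -0.492]
contact_force: [0.1, -1.0, -4.3]
gripper_width: 0.155
```

Call:
{"fn": "drive_tool", "kwargs": {"motion": [[[0,0,-0.12],[0,0,0],1],[[0,0,-0.12],[0,0,0],1],[[0,0,-0.12],[0,0,0],1],[[0,0,-0.12],[0,0,0],1],[[0,0,-0.12],[0,0,0],1],[[0,0,-0.12],[0,0,0],1],[[0,0,-0.12],[0,0,0],1],[[0,0,0],[0,0,0],1]]}}

```text
time: 16.55
tool_pos: [0.614, 0.0815, 0.0356]
tool_rot: [-0.507, 0.508, 0.493, -0.492]
contact_force: [0.5, 0.2, -2.8]
gripper_width: 0.155
```

```bash
python3 look.py 8
```

```text
16.65 [0.6139 0.0814 0.0356] yaw 88.29 F [ 1.4 -0.3 -4.3] T [-0.04 -0.18  0.  ] [[0.03, 0.001, -1.0], [1.0, -0.0, 0.03], [0.0, -1.0, -0.001]]
```

View pics/both8.png

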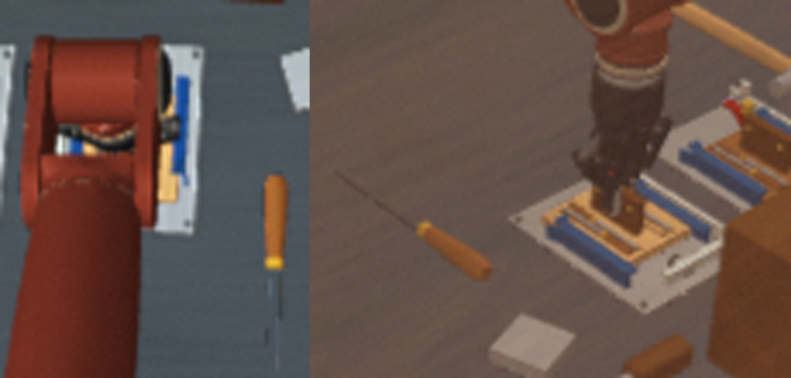

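The tray is between the guides and under the lips, just short of the buffer. The gripper now hides the catch. Next I'll feel for the buffer.

Call:
{"fn": "drive_tool", "kwargs": {"motion": [[[0,0,-0.1],[0,0,0],1],[[0,0,-0.1],[0,0,0],1],[[0,0,-0.1],[0,0,0],1],[[0,0,-0.1],[0,0,0],1],[[0,0,0],[0,0,0],1]]}}

```text
time: 17.15
tool_pos: [0.6239, 0.0812, 0.0356]
tool_rot: [-0.507, 0.508, 0.493, -0.492]
contact_force: [0.6, 0.8, -4.4]
gripper_width: 0.154
```

Call:
{"fn": "drive_tool", "kwargs": {"motion": [[[0,0,-0.1],[0,0,0],1],[[0,0,-0.1],[0,0,0],1],[[0,0,0],[0,0,0],1]]}}

```text
time: 17.45
tool_pos: [0.6289, 0.081, 0.0356]
tool_rot: [-0.507, 0.508, 0.493, -0.492]
contact_force: [-0.0, -1.2, -4.0]
gripper_width: 0.156
```

Call:
{"fn": "drive_tool", "kwargs": {"motion": [[[0,0,-0.1],[0,0,0],1],[[0,0,0],[0,0,0],1],[[0,0,0],[0,0,0],1]]}}

```text
time: 17.75
tool_pos: [0.6311, 0.0809, 0.0356]
tool_rot: [-0.507, 0.508, 0.493, -0.492]
contact_force: [0.2, -0.2, -3.4]
gripper_width: 0.153
```

Call:
{"fn": "drive_tool", "kwargs": {"motion": [[[0,0,-0.1],[0,0,0],1],[[0,0,0],[0,0,0],1]]}}

```text
time: 17.95
tool_pos: [0.6336, 0.0809, 0.0355]
tool_rot: [-0.507, 0.507, 0.493, -0.492]
contact_force: [0.0, -0.9, -2.8]
gripper_width: 0.154
```

Call:
{"fn": "drive_tool", "kwargs": {"motion": [[[0,0,-0.1],[0,0,0],1],[[0,0,0],[0,0,0],1]]}}

```text
time: 18.15
tool_pos: [0.6362, 0.0808, 0.0356]
tool_rot: [-0.507, 0.508, 0.493, -0.492]
contact_force: [0.8, -0.3, -2.9]
gripper_width: 0.148
```

Call:
{"fn": "drive_tool", "kwargs": {"motion": [[[0,0,-0.1],[0,0,0],1],[[0,0,0],[0,0,0],1]]}}

```text
time: 18.35
tool_pos: [0.6387, 0.0807, 0.0356]
tool_rot: [-0.507, 0.508, 0.493, -0.492]
contact_force: [-0.2, -0.7, -2.1]
gripper_width: 0.152
```

Call:
{"fn": "drive_tool", "kwargs": {"motion": [[[0,0,-0.1],[0,0,0],1],[[0,0,0],[0,0,0],1]]}}

```text
time: 18.55
tool_pos: [0.6407, 0.0807, 0.0355]
tool_rot: [0.508, -0.507, -0.492, 0.493]
contact_force: [-1.9, -0.0, -1.6]
gripper_width: 0.151
```

Call:
{"fn": "drive_tool", "kwargs": {"motion": [[[0,0,-0.1],[0,0,0],1],[[0,0,0],[0,0,0],1]]}}

```text
time: 18.75
tool_pos: [0.6421, 0.0807, 0.0356]
tool_rot: [0.508, -0.506, -0.492, 0.494]
contact_force: [-7.6, -0.6, 2.2]
gripper_width: 0.154
```

Call:
{"fn": "drive_tool", "kwargs": {"motion": [[[0,0,-0.1],[0,0,0],1],[[0,0,0],[0,0,0],1]]}}

```text
time: 18.95
tool_pos: [0.644, 0.0807, 0.0357]
tool_rot: [0.509, -0.506, -0.491, 0.494]
contact_force: [-8.8, -0.0, 4.5]
gripper_width: 0.154
```

Call:
{"fn": "drive_tool", "kwargs": {"motion": [[[0,0,-0.06],[0,0,0],1],[[0,0,0],[0,0,0],1]]}}

```text
time: 19.15
tool_pos: [0.645, 0.0806, 0.0357]
tool_rot: [0.509, -0.506, -0.491, 0.494]
contact_force: [-11.4, -0.0, 6.6]
gripper_width: 0.153
```

Call:
{"fn": "drive_tool", "kwargs": {"motion": [[[0,0,-0.06],[0,0,0],1],[[0,0,0],[0,0,0],1]]}}

```text
time: 19.35
tool_pos: [0.6461, 0.0806, 0.0358]
tool_rot: [0.509, -0.505, -0.491, 0.495]
contact_force: [-12.7, -0.7, 7.5]
gripper_width: 0.154
```

```bash
python3 look.py 9
python3 - <<'E'
from h import *
f=load('scene9');a=f['img'][150:215,265:325];b=load('scene8')['img'][150:215,265:325]
cv2.imwrite('pics/c9.png',cv2.resize(np.hstack([b,a]),None,fx=6,fy=6,interpolation=cv2.INTER_CUBIC))
# red pixels of the empty bay's catch
for n in '689':
    i=load('scene'+n)['img'].astype(int);k=(i[...,2]-np.maximum(i[...,0],i[...,1])>60);k[:,:285]=0;k[:,330:]=0;k[:150]=0;k[240:]=0;v,u=np.nonzero(k);print(n,len(u),u.mean() if len(u) else '',v.mean() if len(u) else '')
E
```

```text
19.45 [0.6461 0.0806 0.0358] yaw 88.31 F [-12.3  -0.7   7.1] T [ 0.02  1.92 -0.02] [[0.029, -0.008, -1.0], [1.0, -0.0, 0.029], [-0.0, -1.0, 0.008]]
6 36 298.77777777777777 182.0
8 0  
9 0
```

Call:
{"fn": "drive_tool", "kwargs": {"motion": [[[0,0,-0.04],[0,0,0],1],[[0,0,0],[0,0,0],1]]}}

```text
time: 19.65
tool_pos: [0.6467, 0.0806, 0.0359]
tool_rot: [0.509, -0.505, -0.49, 0.495]
contact_force: [-14.4, -0.3, 8.9]
gripper_width: 0.153
```

Call:
{"fn": "drive_tool", "kwargs": {"motion": [[[0,0,-0.04],[0,0,0],1],[[0,0,0],[0,0,0],1]]}}

```text
time: 19.85
tool_pos: [0.6475, 0.0806, 0.0359]
tool_rot: [0.51, -0.505, -0.49, 0.495]
contact_force: [-15.5, -0.7, 8.4]
gripper_width: 0.157
```

Call:
{"fn": "drive_tool", "kwargs": {"motion": [[[0,0,-0.04],[0,0,0],1],[[0,0,0],[0,0,0],1],[[0,0,0],[0,0,0],1],[[0,0,0],[0,0,0],1]]}}

```text
time: 20.25
tool_pos: [0.6483, 0.0806, 0.0359]
tool_rot: [0.51, -0.505, -0.49, 0.495]
contact_force: [-17.7, 0.8, 9.7]
gripper_width: 0.152
```

```bash
python3 look.py 10
python3 - <<'E'
from h import *
f=load('scene10');a=f['img'][150:215,265:325];b=load('scene8')['img'][150:215,265:325]
cv2.imwrite('pics/c10.png',cv2.resize(np.hstack([b,a]),None,fx=6,fy=6,interpolation=cv2.INTER_CUBIC))
E
```

```text
20.35 [0.6483 0.0805 0.0359] yaw 88.32 F [-16.5   1.4   9.5] T [-0.02  2.41 -0.04] [[0.029, -0.01, -1.0], [1.0, -0.0, 0.029], [-0.0, -1.0, 0.01]]
```

Call:
{"fn": "drive_tool", "kwargs": {"motion": [[[0,0,0],[-0.06,0,0],1],[[0,0,0],[-0.06,0,0],1],[[0,0,0],[0,0,0],1],[[0,0,0],[0,0,0],1]]}}

```text
time: 20.75
tool_pos: [0.648, 0.0806, 0.0355]
tool_rot: [-0.507, 0.507, 0.493, -0.493]
contact_force: [-15.9, -1.1, 8.3]
gripper_width: 0.153
```

View pics/c10.png

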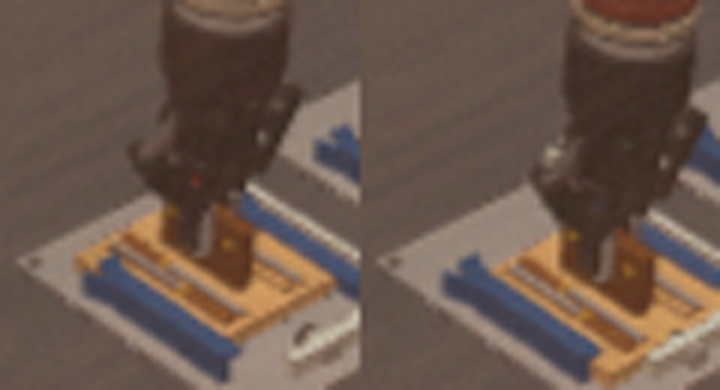

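Call:
{"fn": "drive_tool", "kwargs": {"motion": [[[0,-0.02,0],[0,0,0],1],[[0,-0.02,0],[0,0,0],1],[[0,0,0],[0,0,0],1],[[0,0,0],[0,0,0],1]]}}

```text
time: 21.15
tool_pos: [0.6481, 0.0806, 0.0355]
tool_rot: [-0.507, 0.508, 0.493, -0.493]
contact_force: [-11.4, 0.2, 3.8]
gripper_width: 0.156
```

Call:
{"fn": "drive_tool", "kwargs": {"motion": [[[0,0,-0.02],[0,0,0],1],[[0,0,-0.02],[0,0,0],1],[[0,0,0],[0,0,0],1],[[0,0,0],[0,0,0],1]]}}

```text
time: 21.55
tool_pos: [0.6485, 0.0806, 0.0356]
tool_rot: [0.507, -0.507, -0.492, 0.493]
contact_force: [-14.9, -0.1, 5.2]
gripper_width: 0.153
```

```bash
python3 look.py 11
python3 - <<'E'
from h import *
# any red/brass of catch visible between/behind gripper, per frame, both views
for n in ('6','7','8','9','10','11'):
  for c,(x0,x1,y0,y1) in(('scene',(285,318,165,205)),('top',(180,212,160,205))):
    i=load(c+n)['img'].astype(int);k=np.zeros(i.shape[:2],bool);k[y0:y1,x0:x1]=1
    r=k&(i[...,2]-i[...,1]>55)&(i[...,2]-i[...,0]>55);v,u=np.nonzero(r);print(n,c,len(u),(u.mean().round(1),v.mean().round(1)) if len(u) else '',end=' | ')
  print()
E
```

```text
21.65 [0.6485 0.0805 0.0356] yaw 88.32 F [-15.5   0.6   5.9] T [0.   2.32 0.01] [[0.029, -0.001, -1.0], [1.0, -0.0, 0.029], [-0.0, -1.0, 0.001]]
6 scene 42 (np.float64(298.7), np.float64(182.0)) | 6 top 1007 (np.float64(196.2), np.float64(179.6)) | 
7 scene 28 (np.float64(300.1), np.float64(183.1)) | 7 top 927 (np.float64(195.3), np.float64(179.8)) | 
8 scene 0  | 8 top 760 (np.float64(191.8), np.float64(182.6)) | 
9 scene 1 (np.float64(294.0), np.float64(192.0)) | 9 top 866 (np.float64(190.3), np.float64(179.4)) | 
10 scene 0  | 10 top 860 (np.float64(190.1), np.float64(179.5)) | 
11 scene 2 (np.float64(296.5), np.float64(192.5)) | 11 top 863 (np.float64(190.2), np.float64(179.4)) |
```

Call:
{"fn": "drive_tool", "kwargs": {"motion": [[[0,0,-0.03],[0,0,0],1],[[0,0,-0.03],[0,0,0],1],[[0,0,0],[0,0,0],1],[[0,0,0],[0,0,0],1]]}}

```text
time: 22.05
tool_pos: [0.6499, 0.0805, 0.0357]
tool_rot: [0.508, -0.507, -0.492, 0.493]
contact_force: [-15.0, -0.3, 7.2]
gripper_width: 0.15
```

Run:
```python
from plant import manip
q=manip.state();print(q['tool_pos'],q['contact_force'])
```

```text
[0.64991234 0.08054903 0.03569272] [-15.02604585  -0.3362551    7.2426731 ]
```

Call:
{"fn": "drive_tool", "kwargs": {"motion": [[[0,0,0.06],[0,0,0],1],[[0,0,0.06],[0,0,0],1],[[0,0,0.06],[0,0,0],1],[[0,0,0],[0,0,0],1]]}}

```text
time: 22.45
tool_pos: [0.6474, 0.0806, 0.0355]
tool_rot: [-0.506, 0.508, 0.494, -0.491]
contact_force: [-7.1, 0.1, -0.0]
gripper_width: 0.153
```

Call:
{"fn": "drive_tool", "kwargs": {"motion": [[[0,0,0.06],[0,0,0],1],[[0,0,0.04],[0,0,0],1],[[0,0,0],[0,0,0],1],[[0,0,0],[0,0,0],1]]}}

```text
time: 22.85
tool_pos: [0.6457, 0.0806, 0.0355]
tool_rot: [-0.506, 0.509, 0.494, -0.491]
contact_force: [-5.6, 0.1, -3.2]
gripper_width: 0.152
```

Call:
{"fn": "drive_tool", "kwargs": {"motion": [[[0,0,0.06],[0,0,0],1],[[0,0,0],[0,0,0],1],[[0,0,0],[0,0,0],1]]}}

```text
time: 23.15
tool_pos: [0.6455, 0.0806, 0.0358]
tool_rot: [-0.505, 0.51, 0.495, -0.49]
contact_force: [-2.0, 0.4, -7.9]
gripper_width: 0.149
```

Call:
{"fn": "drive_tool", "kwargs": {"motion": [[[0,0,0.06],[0,0,0],1],[[0,0,0],[0,0,0],1],[[0,0,0],[0,0,0],1]]}}

```text
time: 23.45
tool_pos: [0.6451, 0.0805, 0.0364]
tool_rot: [-0.504, 0.511, 0.496, -0.489]
contact_force: [2.6, 0.3, -11.3]
gripper_width: 0.151
```

The pull-back test shows the catch holding: the position stays at 0.645 while the force turns positive. I'll neutralise the force and open part way.

Call:
{"fn": "drive_tool", "kwargs": {"motion": [[[0,0,-0.05],[0,0,0],1],[[0,0,-0.05],[0.06,0,0],1],[[0,0,0],[0.06,0,0],1],[[0,0,0],[0,0,0],1]]}}

```text
time: 23.85
tool_pos: [0.6458, 0.0803, 0.0373]
tool_rot: [0.508, -0.506, -0.492, 0.494]
contact_force: [-6.4, -1.0, -1.1]
gripper_width: 0.152
```

Call:
{"fn": "drive_tool", "kwargs": {"motion": [[[0,0,0],[0,0,0],0.4],[[0,0,0],[0,0,0],0.3],[[0,0,0],[0,0,0],0.2],[[0,0,0],[0,0,0],0.2],[[0,0,0],[0,0,0],0.2],[[0,0,0],[0,0,0],0.2]]}}

```text
time: 24.45
tool_pos: [0.647, 0.0805, 0.0366]
tool_rot: [-0.507, 0.507, 0.493, -0.492]
contact_force: [-0.1, -0.6, 1.3]
gripper_width: 0.4
```

Released. Raise straight up, then back clear for the check.

Call:
{"fn": "drive_tool", "kwargs": {"motion": [[[0,-0.3,0],[0,0,0],0.2],[[0,-0.5,0],[0,0,0],0.2],[[0,-1,0],[0,0,0],0.2],[[0,-1,0],[0,0,0],0.2],[[0,-1,0],[0,0,0],0.2],[[0,-1,0],[0,0,0],0.2],[[0,-1,0],[0,0,0],0.2],[[-1,0,0],[0,0,0],0.2],[[-1,0,0],[0,0,0],0.2],[[-1,0,0],[0,0,0],0.2],[[-1,0,0],[0,0,0],0.2],[[-1,0,0],[0,0,0],0.2]]}}

```text
time: 25.65
tool_pos: [0.6433, -0.0454, 0.1831]
tool_rot: [-0.507, 0.508, 0.493, -0.492]
contact_force: [-0.7, 0.3, 0.9]
gripper_width: 0.397
```

Call:
{"fn": "drive_tool", "kwargs": {"motion": [[[-1,0,0.5],[0,0,0],0.2],[[-1,0,1],[0,0,0],0.2],[[-1,0,1],[0,0,0],0.2],[[-1,0,1],[0,0,0],0.2],[[-1,0,1],[0,0,0],0.2],[[-1,0,1],[0,0,0],0.2],[[0,0,0],[0,0,0],0.2],[[0,0,0],[0,0,0],0.2],[[0,0,0],[0,0,0],0.2]]}}

```text
time: 26.55
tool_pos: [0.5019, -0.19, 0.1824]
tool_rot: [-0.507, 0.508, 0.493, -0.492]
contact_force: [0.6, 0.3, 0.2]
gripper_width: 0.397
```

```bash
python3 look.py 12
python3 - <<'E'
from h import *
t=load('top12')['img'];s=load('scene12')['img'];s0=load('scene0')['img']
a=cv2.resize(t[130:200,120:240],(400,233),interpolation=cv2.INTER_CUBIC)
b=cv2.resize(s[150:225,260:380],(400,250),interpolation=cv2.INTER_CUBIC)
c=cv2.resize(s[165:205,275:325],(400,320),interpolation=cv2.INTER_CUBIC)
d=cv2.resize(s0[165:205,275:325],(400,320),interpolation=cv2.INTER_CUBIC)
a=cv2.copyMakeBorder(a,0,17,0,0,0)
cv2.imwrite('pics/fin.png',np.vstack([np.hstack([a,b]),np.hstack([c,d])]))
E
```

```text
26.65 [ 0.502  -0.1897  0.1819] yaw 88.38 F [-0.3 -0.1  0.7] T [ 0.03 -0.    0.01] [[0.028, 0.001, -1.0], [1.0, -0.0, 0.028], [-0.0, -1.0, -0.001]]
```

View pics/fin.png

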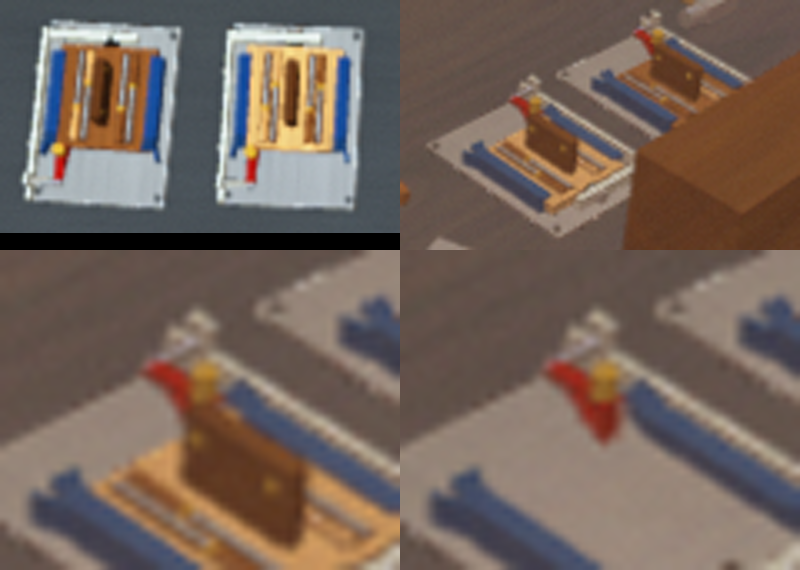

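The tray sits in the bay as its locked neighbour does. The catch is down behind it: the brass weight is at (205,380) in the crop, the same place as before insertion. The gripper is clear, so I'm handing in.

```bash
python3 -c "
from plant import manip
print(manip.job_done())"
```

```text
the job is handed in; nothing more can be done
None
```

The loose tray is locked in the empty bay, and I handed the job in at about 27 s of robot time.

**What I did:** I gripped the tray by its fin and set it on the floor plate at the mouth. I slid it in so its leading edge lifted the catch, with less than 2 N of force along the way. The buffer was met with the tray origin at world x of about 0.640 m, and I pressed it on to 0.650 m. I then opened the jaws only part way and lifted clear.

**Checks that agreed:**
- **Pull-back test:** before release, the tray stopped dead at x 0.645 m while the force turned to a pull, so the catch was holding.
- **Last picture:** the catch is down, with its brass weight where it was before insertion. The tray sits as its neighbour does, and the gripper is clear with about 0 N on it.

**Checks that were off:**
- **Pressing force:** the highest reading was about 18 N, against the stated 9 N or so. I put this down to the tray tipping nose-down and dragging on the floor. Levelling it and raising it slightly brought the force down, and it stayed under the 30 N limit.
- **Camera disagreement:** the two cameras differed by about 2 to 3 mm sideways. I corrected this using the held tray's own edge.
- **Not checked:** the gripper hid the catch at the moment it fell, and I did not check the bench tools in the final picture.

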